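Find the loose keeper bolt on the neck cradle

ROBOT

A 7-joint arm with a two-finger parallel gripper is mounted at the origin on the work surface. World frame = base frame: x ahead of the robot, y to its left, z up, the work surface at z = 0. Lengths are in m, angles in rad, forces in N, time in s.
With the tool pointing down it reaches from about 0.4 to 0.85 m from the base axis. Payload 4.5 kg.
Tool frame: the origin (TCP) lies where the fingers leave the gripper's body, on its centre line; the fingertips stand 64 mm ahead of it and the grasp point (between the pads) lies 45 mm ahead of it; z points along the fingers, y is the line along which they close (so a half turn about z gives the same grasp; the last joint's range is limited). The gripper opens to 88 mm and grips with 3 to 60 N. Pads are 18 mm wide; open, the fingers measure 123 mm over their backs; the gripper's body (75 mm by 187 mm) begins 45 mm behind the grasp point.
Start: joints at [1.313, 0.689, -0.195, 1.565, 0.157, 0.902, -0.215], TCP at [0.18, -0.599, 0.303] pointing down, gripper open.
Joint ranges: [-3.01, 3.01], [-0.46, 2.08], [-1.47, 1.51], [0.13, 2.56], [-1, 4.14], [0.04, 2.09], [-2.66, 2.66]. Speed limits (rad/s): [2.57, 2.57, 3.14, 3.14, 3.14, 3.14, 3.14].

INTERFACE

Orientations are given as a unit quaternion [x, y, z, w].
In Python, from plant import r gives the robot as it stands.
- The arm moves only by the tool play_rows, never from a script. Its arguments are lists of equal length, an entry for each row: "translation": the shift along the tool's x, y, z in m, a list of three; "delta_rot": the turn, a rotation vector about the tool's x, y, z in degrees, a list of three; "grip": the opening, from -1 (shut) to 1 (fully open). In form: {"translation": [[x, y, z], ...], "delta_rot": [[rx, ry, rz], ...], "grip": [grip, ...]}. A call has 1 to 20 rows; each row shifts and turns the commanded pose from where the row before left it, along the tool's axes as they then stand; what a row does not reach is not made up. A row lasts 1/8 s, in which the tool goes at most 62.5 mm and 10.7 degrees, less where a joint would pass 70% of its speed; a pose out of reach is approached as far as the arm can. A call with a gripper value outside its range is refused whole. The fingers move at their own pace and stop on an object; "squeeze" is the grip in N (left out, the last holds). Time passes only in rows, so rows that do not move let the fingers close. It gives the time, the measured TCP pose, the force, the opening and the grip force at its end, in the units of the state.
- r.get_state(): the state, without advancing time (a new reading comes with each control period).
- r.snapshot(name): name is "scene" or "top"; returns the picture (384x512x3 uint8, blue, green, red); there is no depth.
- r.get_calibration(name): a dict with "intrinsics" (3x3 intrinsics, pixels), "eye" and "rotation" of the camera in the world. Camera axes: x right, y up, looking along -z (the intrinsics and any distortion apply to the point x, -y, -z); pixel columns grow to the right and rows downward; lengths in m; the calibration is good to about 2 mm. A picture is of the moment at which its call begins. get_calibration takes no time and is no camera call.
- r.finish_job(): hands the job in; it is judged then, once.
Trained networks look in the newest picture that a camera, given by its name, has taken for a name from the list of things; names that differ only in an ending like _2 or _b are one class to them, and where a whole thing is asked for, a point or a joint stands for the part that bears it (a point fixed in the world has none). Each returns a list of dicts, best first, with "confidence" (0 to 1); they miss things now and then, are a little off and sometimes report something else, mostly with a low value. They report only what shows in the picture. A call takes as long as a camera call.
- r.look_for(camera, target): "point" ([x, y, z] in m, in world coordinates, good to about 4 mm: the middle of the surface that is visible of it).
- r.silhouettes(camera, target): "pixels" (384x512 bool, what is visible of it).
The state is a dict: "clock": time; "q": joint angles; "qd": joint speeds; "joint_torque": joint torques, N m; "tool_pos": TCP position; "eef_rot": TCP orientation; "contact_force": force on the tool from outside, world axes, zero at the start; "moment": the same for the moment, N m; "opening": opening from 0.0 (shut) to 1.0 (fully open); "finger_force": force on a finger pad.
Only numpy, scipy, OpenCV 4.12 (cv2) and the standard library are available. Lean on these libraries where they do the work, as an engineer would, in place of code of your own. Each camera call takes 0.05 s, during which the arm holds its last target. There are 200 camera calls.

TASK

One of the three keeper bolts on the guitar-neck cradle has a stripped nut: tap the bolt heads gently from above to find the one that gives, without pulling at a keeper that is still bolted tight. Then lift the loose bolt's keeper by its handle well past 45 degrees and keep holding it open so the nut can be changed: finish while still holding it up, with the other two keepers shut and everything else on the bench left alone.

Things in the scene. Friction and masses are not known exactly. Their poses are not given: they have to be found in the camera images.
- cradle: wooden cradle fixed to the bench, 190 x 460 mm, rail tops 70 mm above the bench, with a guitar neck (part of it) lying along its y between the rails. Origin at its centre on the bench; x points away from the robot, y left to the headstock, z up. Three equal keepers lie across the neck at y = +120, 0, -120 mm, each held by a bolt; any one of the bolts may be the loose one
- keeper_left: the left one (+y side, nearest the headstock) of the keepers: hinged bar 36 mm wide, 0.15 to 0.3 kg. Origin on its hinge, above the far rail, 76 mm above the bench; axes as the cradle when shut (top face at 77 mm). Its near end lifts, turning about its own +y, up to 1.3 rad; it falls shut if let go. If its bolt is tight it lifts only 5 to 7 mm, straining,; if loose it lifts freely (1 to 2 N)
- handle_left (a point): middle of the round black handle of keeper_left, 15 mm thick, 53 mm long, sticking out level from the near end towards the robot, 74 mm above the bench, 172 mm from the hinge (2 mm below it). Air below it and 36 mm to the near rail; pinch it from above, fingers left and right of it
- bolt_head_left (a point): centre of the top of the knurled steel bolt head on keeper_left, 20 mm across, 99 mm above the bench, 110 mm on the robot side of the hinge. All heads stand equally high, tight or loose. Pressed from above a tight bolt stops dead within 1 to 2 mm; the loose one goes down 6 mm against a light spring (1.5 N at first, 4.5 N fully down), stops, and comes up again when released
- bolt_left (a joint): how far the bolt of keeper_left is pushed down into its keeper, m: 0 as it stands, 0.006 fully down
- keeper_middle: the middle one of the keepers: hinged bar 36 mm wide, 0.15 to 0.3 kg. Origin on its hinge, above the far rail, 76 mm above the bench; axes as the cradle when shut (top face at 77 mm). Its near end lifts, turning about its own +y, up to 1.3 rad; it falls shut if let go. If its bolt is tight it lifts only 5 to 7 mm, straining,; if loose it lifts freely (1 to 2 N)
- handle_middle (a point): middle of the round black handle of keeper_middle, 15 mm thick, 53 mm long, sticking out level from the near end towards the robot, 74 mm above the bench, 172 mm from the hinge (2 mm below it). Air below it and 36 mm to the near rail; pinch it from above, fingers left and right of it
- bolt_head_middle (a point): centre of the top of the knurled steel bolt head on keeper_middle, 20 mm across, 99 mm above the bench, 110 mm on the robot side of the hinge. All heads stand equally high, tight or loose. Pressed from above a tight bolt stops dead within 1 to 2 mm; the loose one goes down 6 mm against a light spring (1.5 N at first, 4.5 N fully down), stops, and comes up again when released
- bolt_middle (a joint): how far the bolt of keeper_middle is pushed down into its keeper, m: 0 as it stands, 0.006 fully down
- keeper_right: the right one (-y side, nearest the heel) of the keepers: hinged bar 36 mm wide, 0.15 to 0.3 kg. Origin on its hinge, above the far rail, 76 mm above the bench; axes as the cradle when shut (top face at 77 mm). Its near end lifts, turning about its own +y, up to 1.3 rad; it falls shut if let go. If its bolt is tight it lifts only 5 to 7 mm, straining,; if loose it lifts freely (1 to 2 N)
- handle_right (a point): middle of the round black handle of keeper_right, 15 mm thick, 53 mm long, sticking out level from the near end towards the robot, 74 mm above the bench, 172 mm from the hinge (2 mm below it). Air below it and 36 mm to the near rail; pinch it from above, fingers left and right of it
- bolt_head_right (a point): centre of the top of the knurled steel bolt head on keeper_right, 20 mm across, 99 mm above the bench, 110 mm on the robot side of the hinge. All heads stand equally high, tight or loose. Pressed from above a tight bolt stops dead within 1 to 2 mm; the loose one goes down 6 mm against a light spring (1.5 N at first, 4.5 N fully down), stops, and comes up again when released
- bolt_right (a joint): how far the bolt of keeper_right is pushed down into its keeper, m: 0 as it stands, 0.006 fully down
- brush: bench brush with a wooden handle, lying on the bench; to be left alone
- screwdriver: screwdriver lying on the bench; to be left alone
- sanding_block: cork sanding block, 110 x 60 x 35 mm, on the bench; to be left alone (origin under its centre)
- jar: jar with a white cap, 64 mm across, 85 mm tall; to be left alone (origin under its centre)
- file_rack: red block 70 x 100 x 100 mm with four steel files standing in it; to be left alone (origin under its centre)
- spare_nut: spare steel nut, 23 x 30 x 12 mm, lying on the far rail of the cradle between the left and middle keepers; to be left alone (origin under its centre)
- felt_block: grey felt-covered block, 35 x 45 x 12 mm, lying on the far rail between the middle and right keepers; to be left alone (origin under its centre)

How it is judged:
On the way, in this order (a step that is already met when the one before it is completed fails the run):
1. the loose bolt has been tapped: it gave more than 4 mm while its keeper was shut (((value of joint bolt_left above 0.004 m and angle between keeper_left's own z axis and vertical below 0.02 rad) or (value of joint bolt_middle above 0.004 m and angle between keeper_middle's own z axis and vertical below 0.02 rad) or (value of joint bolt_right above 0.004 m and angle between keeper_right's own z axis and vertical below 0.02 rad))), for 0.04 s.
2. its keeper is lifted more than 0.75 rad and held by the fingers, the others shut (((angle between keeper_left's own z axis and vertical above 0.75 rad and contact force between the fingers and keeper_left above 0.3 N and angular speed of keeper_left below 0.15 rad/s and angle between each of keeper_middle, keeper_right's own z axis and vertical below 0.03 rad) or (angle between keeper_middle's own z axis and vertical above 0.75 rad and contact force between the fingers and keeper_middle above 0.3 N and angular speed of keeper_middle below 0.15 rad/s and angle between each of keeper_left, keeper_right's own z axis and vertical below 0.03 rad) or (angle between keeper_right's own z axis and vertical above 0.75 rad and contact force between the fingers and keeper_right above 0.3 N and angular speed of keeper_right below 0.15 rad/s and angle between each of keeper_left, keeper_middle's own z axis and vertical below 0.03 rad))), for 0.2 s.
At the end, for the whole second after the job is handed in: the keeper of the loose bolt is held open by the fingers (touching with more than 0.3 N), tilted more than 0.75 rad (43 degrees) and still; the other two keepers are shut to within 0.03 rad (((angle between keeper_left's own z axis and vertical above 0.75 rad and contact force between the fingers and keeper_left above 0.3 N and angular speed of keeper_left below 0.15 rad/s and angle between each of keeper_middle, keeper_right's own z axis and vertical below 0.03 rad) or (angle between keeper_middle's own z axis and vertical above 0.75 rad and contact force between the fingers and keeper_middle above 0.3 N and angular speed of keeper_middle below 0.15 rad/s and angle between each of keeper_left, keeper_right's own z axis and vertical below 0.03 rad) or (angle between keeper_right's own z axis and vertical above 0.75 rad and contact force between the fingers and keeper_right above 0.3 N and angular speed of keeper_right below 0.15 rad/s and angle between each of keeper_left, keeper_middle's own z axis and vertical below 0.03 rad))); the arm keeps its last pose, push and grip.
It fails at once if a keeper whose bolt is tight was pulled up against it (raised more than 0.04 rad with its bolt drawn more than 2 mm into it) ((angle between keeper_left's own z axis and vertical above 0.04 rad and value of joint bolt_left above 0.002 m) or (angle between keeper_middle's own z axis and vertical above 0.04 rad and value of joint bolt_middle above 0.002 m) or (angle between keeper_right's own z axis and vertical above 0.04 rad and value of joint bolt_right above 0.002 m)).
It fails at once if a bolt was struck or pressed with more than 60 N ((contact force between the fingers and keeper_left above 60 N and value of joint bolt_left above 0.0005 m and angle between keeper_left's own z axis and vertical below 0.02 rad) or (contact force between the fingers and keeper_middle above 60 N and value of joint bolt_middle above 0.0005 m and angle between keeper_middle's own z axis and vertical below 0.02 rad) or (contact force between the fingers and keeper_right above 60 N and value of joint bolt_right above 0.0005 m and angle between keeper_right's own z axis and vertical below 0.02 rad)).
It fails at once if a thing on the bench or on the cradle's rail was disturbed (moved more than 30 mm) (distance of any of brush, screwdriver, sanding_block, jar, file_rack, spare_nut, felt_block from where it was at the start of the episode above 0.03 m).
It also fails if it takes over 64 s, if anything falls off the work surface, if the arm or the gripper's body presses on something with over 40 N, if the wrist force passes 120 N, or if a joint passes its speed limit or range.

## Working session

There is one attempt and no reset: what is moved stays moved. The work goes in short steps, Python scripts to look and compute and a tool call to move; the robot and the scene stay as the last step left them, time stands still between calls to the robot, and variables do not carry over. Pictures are saved under pics/ and viewed, at most 10 in all, crops included, and the job is handed in when it is done.

Besides the shell and the picture viewer there is one more tool, called after "Emit:" as a command line: name --argument value ..., lists and objects as JSON in quotes. play_rows: Moves the arm, as the interface text tells. Its arguments: {"type":"object","properties":{"translation":{"type":"array","items":{"type":"array","items":{"type":"number"}}},"delta_rot":{"type":"array","items":{"type":"array","items":{"type":"number"}}},"grip":{"type":"array","items":{"type":"number"}},"squeeze":{"type":"number"}},"required":["translation","delta_rot","grip"]}

```bash
mkdir -p pics; cat > h.py <<'E'
import numpy as np, cv2
from plant import r
from scipy.spatial.transform import Rotation as R
def px(cam,p):
    c=r.get_calibration(cam); K=np.array(c["intrinsics"]); M=np.array(c["rotation"])
    M=M if M.shape==(3,3) else R.from_quat(M).as_matrix()
    v=M.T@(np.array(p)-c["eye"]); v=v*[1,-1,-1]; w=K@v; return w[:2]/w[2]
def ray(cam,uv):
    c=r.get_calibration(cam); K=np.array(c["intrinsics"]); M=np.array(c["rotation"])
    M=M if M.shape==(3,3) else R.from_quat(M).as_matrix()
    return np.array(c["eye"]), M@(np.linalg.solve(K,[*uv,1])*[1,-1,-1])
def tri(a,b):
    A=[];B=[]
    for cam,uv in (('scene',a),('top',b)):
        e,d=ray(cam,uv); d/=np.linalg.norm(d); P=np.eye(3)-np.outer(d,d); A.append(P);B.append(P@e)
    return np.linalg.lstsq(np.vstack(A),np.hstack(B),rcond=None)[0]
E
python3 - <<'E'
from h import *
np.set_printoptions(precision=4,suppress=True)
im={c:r.snapshot(c) for c in ('scene','top')}
for c in im: cv2.imwrite(f'pics/{c}0.png',im[c]); print(c,r.get_calibration(c))
for t in ['bolt_head_left','bolt_head_middle','bolt_head_right','handle_left','handle_middle','handle_right','cradle','jar','file_rack']:
    cen={}
    for c in im:
        L=r.look_for(c,t); print(t,c,[(np.round(l['point'],3).tolist(),round(l['confidence'],2)) for l in L[:4]])
print(r.get_state())
E
```

```text
scene {'intrinsics': array([[354.7568,   0.    , 255.9306],
       [  0.    , 354.7568, 194.3694],
       [  0.    ,   0.    ,   1.    ]]), 'eye': array([ 0.904 , -0.6153,  0.7434]), 'rotation': array([0.3978, 0.108 , 0.2521, 0.8755])}
top {'intrinsics': array([[399.8808,   0.    , 253.8427],
       [  0.    , 399.8808, 195.6731],
       [  0.    ,   0.    ,   1.    ]]), 'eye': array([ 0.3742, -0.    ,  1.3777]), 'rotation': array([-0.0357,  0.035 ,  0.7091, -0.7033])}
bolt_head_left scene [([0.514, 0.122, 0.099], 0.63), ([0.54, 0.127, 0.074], 0.57), ([0.548, -0.115, 0.08], 0.36)]
bolt_head_left top []
bolt_head_middle scene [([0.551, -0.117, 0.079], 0.44), ([0.515, 0.127, 0.095], 0.3)]
bolt_head_middle top []
bolt_head_right scene [([0.54, 0.126, 0.072], 0.53)]
bolt_head_right top [([0.355, -0.196, 0.029], 0.7)]
handle_left scene [([0.544, 0.126, 0.073], 0.58)]
handle_left top [([0.539, 0.132, 0.074], 0.79), ([0.634, -0.052, 0.083], 0.65)]
handle_middle scene [([0.545, 0.006, 0.076], 0.7)]
handle_middle top [([0.54, 0.131, 0.076], 0.71), ([0.548, 0.012, 0.076], 0.55)]
handle_right s
[... 269 characters left out ...]
63], 0.96)]
jar top [([0.373, -0.438, 0.085], 0.85), ([0.546, 0.014, 0.08], 0.74)]
file_rack scene [([0.541, -0.479, 0.099], 0.83)]
file_rack top [([0.512, -0.46, 0.102], 0.82)]
{'clock': 1.0, 'q': array([ 1.3128,  0.6891, -0.1946,  1.5653,  0.1573,  0.9025, -0.2151]), 'qd': array([ 0.0006,  0.0005, -0.0007,  0.0003,  0.0005,  0.0008,  0.0003]), 'joint_torque': array([ -0.0006, -52.749 ,  -1.2674, -15.3742,  -0.0519,  -0.0008,
         0.    ]), 'tool_pos': array([ 0.1798, -0.5986,  0.3028]), 'eef_rot': array([0.9894, 0.1454, 0.    , 0.    ]), 'contact_force': array([ 0.4047,  0.2689, -0.7666]), 'moment': array([-0.041 ,  0.0653, -0.0111]), 'finger_force': 0.0, 'opening': 0.9993132672267073}
```

```bash
python3 - <<'E'
import cv2
a=cv2.imread('pics/scene0.png');b=cv2.imread('pics/top0.png')
cv2.imwrite('pics/s1.png',cv2.resize(a,(768,576),interpolation=cv2.INTER_CUBIC))
cv2.imwrite('pics/t1.png',cv2.resize(b,(768,576),interpolation=cv2.INTER_CUBIC))
E
```

```text
(no output)
```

View pics/s1.png

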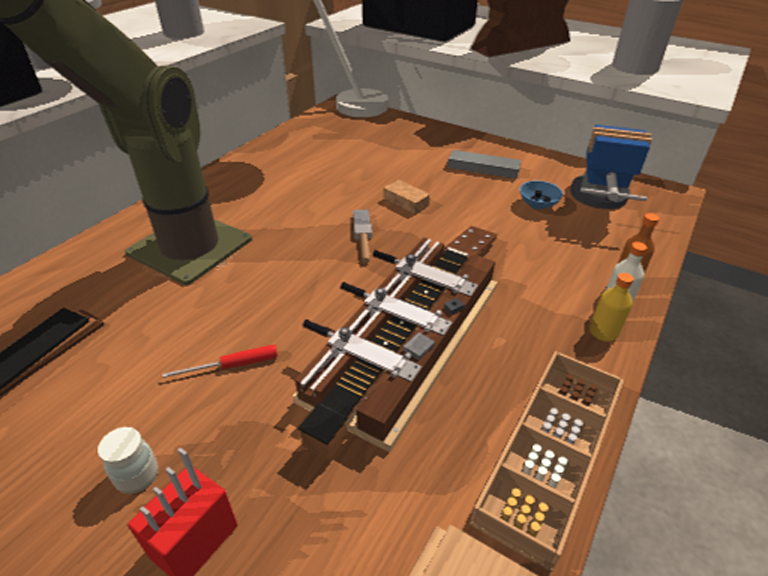

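View pics/t1.png

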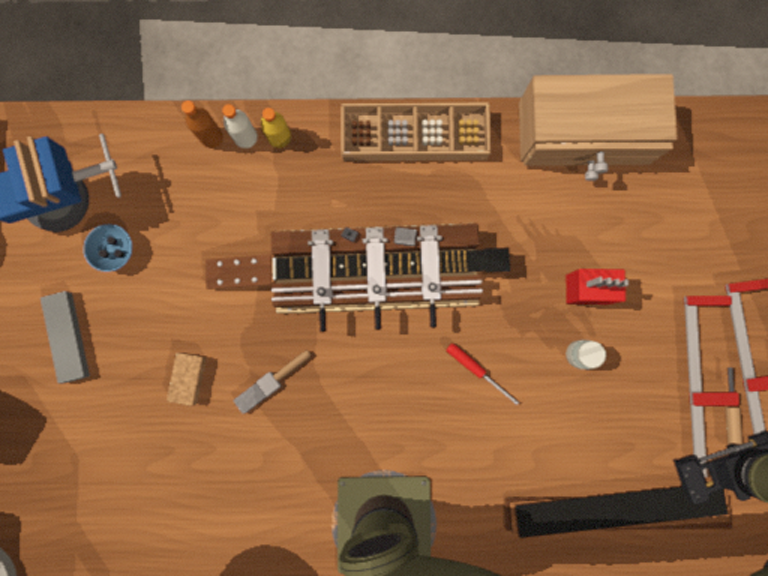

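Scene view: the three bolt heads are at about (411,261), (380,294) and (345,333) in the doubled picture, with black handles to their left. In the top view the bolts are at about (322,292), (376,291) and (432,288), and the handles at (323,317), (378,316) and (433,314). The bench tools are clear of the cradle.

```bash
python3 - <<'E'
from h import *
np.set_printoptions(precision=4,suppress=True)
S={'bl':(411,261),'bm':(380,294),'br':(345,333),'hl':(384,257),'hm':(353,289),'hr':(317,327)}
T={'bl':(322,292),'bm':(376,291),'br':(432,288),'hl':(323,317),'hm':(378,316),'hr':(433,314)}
for k in S: print(k,tri(np.array(S[k])/1.5,np.array(T[k])/1.5))
for t in ['keeper_left','keeper_middle','keeper_right','bolt_head_left','handle_left','handle_middle','handle_right']:
  for c in ('scene','top'):
    for l in r.silhouettes(c,t)[:3]:
        y,x=np.nonzero(l['pixels'])
        if len(x): print(t,c,round(l['confidence'],2),len(x),x.mean()*1.5,y.mean()*1.5,(x.min()*1.5,x.max()*1.5,y.min()*1.5,y.max()*1.5))
a=cv2.imread('pics/scene0.png');b=cv2.imread('pics/top0.png')
s=cv2.resize(a[155:245,195:325],None,fx=6,fy=6,interpolation=cv2.INTER_CUBIC); cv2.imwrite('pics/s2.png',s)
s=cv2.resize(b[145:225,195:325],None,fx=6,fy=6,interpolation=cv2.INTER_CUBIC); cv2.imwrite('pics/t2.png',s)
E
```

```text
bl [0.5107 0.1297 0.0862]
bm [0.5115 0.0126 0.0859]
br [ 0.5166 -0.1082  0.0898]
hl [0.4539 0.1263 0.0755]
hm [0.4562 0.0076 0.0763]
hr [ 0.4601 -0.1114  0.0767]
keeper_left scene 0.71 509 424.0844793713163 270.901768172888 (np.float64(373.5), np.float64(463.5), np.float64(252.0), np.float64(286.5))
keeper_left top 0.78 499 320.32965931863725 278.9128256513026 (np.float64(312.0), np.float64(328.5), np.float64(240.0), np.float64(330.0))
keeper_left top 0.5 553 374.96202531645565 277.874321880651 (np.float64(366.0), np.float64(384.0), np.float64(238.5), np.float64(328.5))
keeper_middle scene 0.65 654 392.68577981651373 305.52064220183485 (np.float64(340.5), np.float64(436.5), np.float64(282.0), np.float64(325.5))
keeper_middle top 0.7 496 375.24798387096774 275.7096774193549 (np.float64(366.0), np.float64(382.5), np.float64(238.5), np.float64(327.0))
keeper_right scene 0.63 237 417.63291139240505 345.7341772151899 (np.float64(402.0), np.float64(432.0), np.float64(333.0), np.float64(358.5))
keeper_right scene 0.62 762 357.8740157480315 346.66141732283467 (np.float64(303.0), np.float64(4
[... 887 characters left out ...]
))
handle_middle scene 0.77 687 390.60917030567686 304.75545851528386 (np.float64(340.5), np.float64(435.0), np.float64(282.0), np.float64(325.5))
handle_middle top 0.69 579 375.05699481865287 275.92487046632124 (np.float64(364.5), np.float64(385.5), np.float64(237.0), np.float64(328.5))
handle_right scene 0.61 768 357.771484375 346.796875 (np.float64(303.0), np.float64(403.5), np.float64(321.0), np.float64(370.5))
handle_right scene 0.61 3497 183.06434086359738 520.696883042608 (np.float64(127.5), np.float64(235.5), np.float64(448.5), np.float64(574.5))
handle_right top 0.74 555 429.92432432432435 275.7702702702703 (np.float64(420.0), np.float64(438.0), np.float64(235.5), np.float64(327.0))
```

View pics/s2.png

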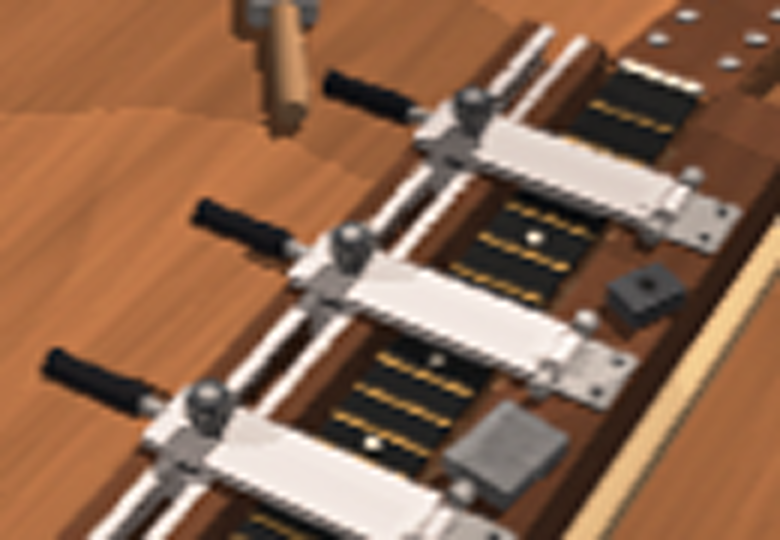

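View pics/t2.png

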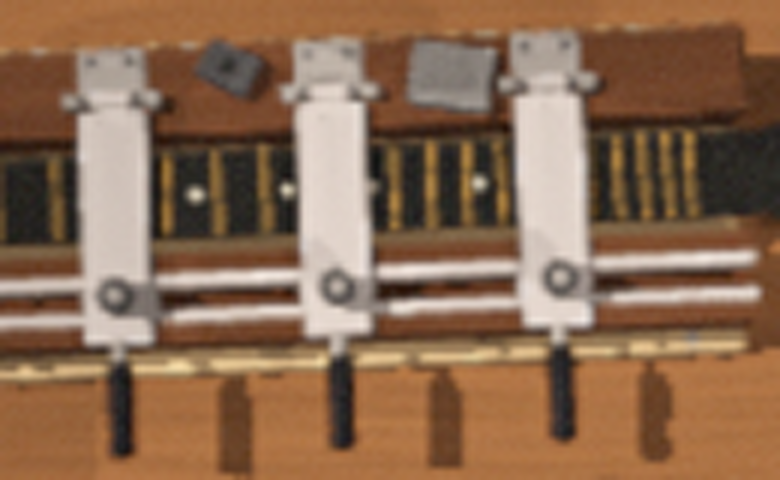

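The crops show the bolt heads, handles and hinge barrels clearly. The nut and the felt block lie on the far rail between the hinges. I'll fit the cradle pose to these pixels and use the triangulated heights as a check.

```bash
cat >> h.py <<'E'
def seglist():
    S0=np.array([195,155]);T0=np.array([195,145])
    D=[]
    def a(c,k,i,u): D.append((c,k,i,(S0 if c=='scene' else T0)+(np.array(u)+.5)/6-.5))
    for i,u in zip((1,0,-1),((474,91),(351,232),(210,388))): a('scene','b',i,u)
    for i,u in zip((1,0,-1),((115,294),(338,285),(560,276))): a('top','b',i,u)
    for i,u in zip((1,0,-1),((368,97),(241,228),(97,382))): a('scene','h',i,u)
    for i,u in zip((1,0,-1),((121,409),(342,401),(562,393))): a('top','h',i,u)
    for i,u in zip((1,0,-1),((112,100),(331,91),(555,82))): a('top','k',i,u)
    return D
E
python3 - <<'E'
from h import *
from scipy.optimize import least_squares
np.set_printoptions(precision=4,suppress=True)
D=seglist()
d={(c,k,i):u for c,k,i,u in D}
for k in 'bh':
  for i in (1,0,-1): print(k,i,tri(d['scene',k,i],d['top',k,i]))
# local x: hinge hx unknown
L=lambda k,i,hx:np.array({'b':(hx-.11,.12*i,.099),'h':(hx-.172,.12*i,.074),'k':(hx,.12*i,.08)}[k])
def w(p,k,i):
    l=L(k,i,0);c,s=np.cos(p[2]),np.sin(p[2]);return np.array([p[0]+c*l[0]-s*l[1],p[1]+s*l[0]+c*l[1],l[2]+p[3]])
f=lambda p:np.concatenate([px(c,w(p,k,i))-u for c,k,i,u in D])
o=least_squares(f,[.62,0,0,0],loss='soft_l1');print(o.x,np.degrees(o.x[2]));print(f(o.x).reshape(-1,2))
for k in 'bhk':
  for i in (1,0,-1): print(k,i,w(o.x,k,i))
E
```

```text
b 1 [0.5108 0.1299 0.1024]
b 0 [0.5145 0.0104 0.0995]
b -1 [ 0.5184 -0.1083  0.1011]
h 1 [0.4504 0.1291 0.0743]
h 0 [0.4537 0.0088 0.0746]
h -1 [ 0.4576 -0.1105  0.0736]
[0.6249 0.0139 0.0289 0.0008] 1.6585172440862932
[[-0.0571  0.7016]
 [-0.0066 -0.068 ]
 [-0.5174  0.6209]
 [-0.336  -0.376 ]
 [-0.1952 -0.2591]
 [ 0.0965 -0.1417]
 [-0.4609 -0.1672]
 [-0.3416 -0.1418]
 [-0.9004 -0.3031]
 [-0.0399  0.1616]
 [-0.1006  0.1275]
 [-0.0099  0.094 ]
 [-0.1503 -0.6643]
 [-0.1901 -0.5093]
 [-1.0783 -0.3538]]
b 1 [0.5114 0.1307 0.0998]
b 0 [0.5149 0.0107 0.0998]
b -1 [ 0.5184 -0.1092  0.0998]
h 1 [0.4495 0.1289 0.0748]
h 0 [0.4529 0.0089 0.0748]
h -1 [ 0.4564 -0.111   0.0748]
k 1 [0.6214 0.1338 0.0808]
k 0 [0.6249 0.0139 0.0808]
k -1 [ 0.6283 -0.1061  0.0808]
```

Emit:
play_rows --translation '[[0, 0, 0], [0, 0, 0], [0.0252, -0.0343, 0], [0.0252, -0.0343, 0], [0.0252, -0.0343, 0], [0.0252, -0.0343, 0], [0.0252, -0.0343, 0], [0.0252, -0.0343, 0], [0.0252, -0.0343, 0], [0.0252, -0.0343, 0], [0.0252, -0.0343, 0], [0.0252, -0.0343, 0], [0.0252, -0.0343, 0], [0.0252, -0.0343, 0], [0.0252, -0.0343, 0], [0.0252, -0.0343, 0], [0, 0, 0], [0, 0, 0]]' --delta_rot '[[0, 0, 7.53], [0, 0, 7.53], [0, 0, 0], [0, 0, 0], [0, 0, 0], [0, 0, 0], [0, 0, 0], [0, 0, 0], [0, 0, 0], [0, 0, 0], [0, 0, 0], [0, 0, 0], [0, 0, 0], [0, 0, 0], [0, 0, 0], [0, 0, 0], [0, 0, 0], [0, 0, 0]]' --grip '[-1, -1, -1, -1, -1, -1, -1, -1, -1, -1, -1, -1, -1, -1, -1, -1, -1, -1]' --squeeze 10

```text
clock: 3.95
tool_pos: [0.5181, -0.109, 0.3027]
eef_rot: [1.0, 0.014, -0.0, 0.0]
contact_force: [-0.8, 0.8, -0.5]
opening: 0.008
finger_force: 0.0
```

```bash
cat >> h.py <<'E'
np.set_printoptions(precision=4,suppress=True)
def to(p,yaw=1.66,tilt=0):
    "delta in tool frame to reach tool pos p, pointing down with yaw and tilt (deg about cradle y, + = fingertips back)"
    s=r.get_state(); C=R.from_quat(s['eef_rot'])
    G=R.from_euler('z',yaw,degrees=True)*R.from_euler('y',tilt,degrees=True)*R.from_euler('x',180,degrees=True)
    print('t',s['clock'],'pos',s['tool_pos'],'F',s['contact_force'],'open',s['opening'],'ff',s['finger_force'])
    print('q',s['q']); print('dpos tool',C.inv().apply(np.array(p)-s['tool_pos']),'drot',np.degrees((C.inv()*G).as_rotvec()))
E
python3 -c "
from h import *
to([.5184,-.1092,.18])"
```

```text
t 3.95 pos [ 0.5181 -0.109   0.3027] F [-0.7632  0.7697 -0.4954] open 0.008001515644123106 ff 0.0
q [ 0.1518  0.5613 -0.051   1.8576  0.0422  0.7242 -1.4652]
dpos tool [0.0003 0.0001 0.1227] drot [ 0.0424  0.0364 -0.0249]
```

Emit:
play_rows --translation '[[0.0003, 0, 0.03], [0, 0, 0.04], [0, 0, 0.04], [0, 0, 0.018], [0, 0, 0.006], [0, 0, 0], [0, 0, 0.001], [0, 0, 0.001], [0, 0, 0.001], [0, 0, 0.001], [0, 0, 0]]' --delta_rot '[[0, 0, 0], [0, 0, 0], [0, 0, 0], [0, 0, 0], [0, 0, 0], [0, 0, 0], [0, 0, 0], [0, 0, 0], [0, 0, 0], [0, 0, 0], [0, 0, 0]]' --grip '[-1, -1, -1, -1, -1, -1, -1, -1, -1, -1, -1]'

```text
clock: 5.32
tool_pos: [0.5189, -0.1083, 0.1647]
eef_rot: [1.0, 0.015, -0.0, 0.0]
contact_force: [-0.7, -0.9, -1.8]
opening: 0.005
finger_force: 0.0
```

Emit:
play_rows --translation '[[0, 0, 0.001], [0, 0, 0.001], [0, 0, 0]]' --delta_rot '[[0, 0, 0], [0, 0, 0], [0, 0, 0]]' --grip '[-1, -1, -1]'

```text
clock: 5.7
tool_pos: [0.5189, -0.1084, 0.1627]
eef_rot: [1.0, 0.014, 0.0, 0.0]
contact_force: [-0.1, 0.2, 1.8]
opening: 0.007
finger_force: 0.8
```

Emit:
play_rows --translation '[[0, 0, 0.001], [0, 0, 0.001], [0, 0, 0]]' --delta_rot '[[0, 0, 0], [0, 0, 0], [0, 0, 0]]' --grip '[-1, -1, -1]'

```text
clock: 6.08
tool_pos: [0.5189, -0.1084, 0.1607]
eef_rot: [1.0, 0.014, 0.0, 0.0]
contact_force: [-0.6, 0.5, 3.2]
opening: 0.004
finger_force: 1.3
```

Emit:
play_rows --translation '[[0, 0, 0.001], [0, 0, 0.001], [0, 0, 0]]' --delta_rot '[[0, 0, 0], [0, 0, 0], [0, 0, 0]]' --grip '[-1, -1, -1]'

```text
clock: 6.45
tool_pos: [0.5189, -0.1084, 0.1587]
eef_rot: [1.0, 0.015, 0.0, 0.0]
contact_force: [-0.3, 0.7, 3.7]
opening: 0.005
finger_force: 1.8
```

Emit:
play_rows --translation '[[0, 0, 0.001], [0, 0, 0], [0, 0, 0.0005], [0, 0, 0]]' --delta_rot '[[0, 0, 0], [0, 0, 0], [0, 0, 0], [0, 0, 0]]' --grip '[-1, -1, -1, -1]'

```text
clock: 6.95
tool_pos: [0.5189, -0.1084, 0.1574]
eef_rot: [1.0, 0.015, 0.0, 0.0]
contact_force: [-0.4, 0.4, 6.1]
opening: 0.006
finger_force: 2.8
```

The right bolt went down 6 mm against a light spring and then stopped, so it is the loose one. Next I'll go to a tilted pregrasp at its handle.

Emit:
play_rows --translation '[[0, 0, -0.01], [0, 0, -0.03], [0, 0, -0.04], [-0.031, 0, 0], [-0.031, 0, 0], [-0.031, 0.0008, 0], [-0.031, 0, 0], [0, 0, 0], [0, 0, 0], [0, 0, 0], [0, 0, 0], [0, 0, 0], [0, 0, 0]]' --delta_rot '[[0, 0, 0], [0, 0, 0], [0, 0, 0], [0, 0, 0], [0, 0, 0], [0, 0, 0], [0, 0, 0], [0, 7.5, 0], [0, 7.5, 0], [0, 7.5, 0], [0, 7.5, 0], [0, 0, 0], [0, 0, 0]]' --grip '[-1, -1, -1, 0.2, 0.2, 0.2, 0.2, 0.2, 0.2, 0.2, 0.2, 0.2, 0.2]'

```text
clock: 8.57
tool_pos: [0.4042, -0.1279, 0.2537]
eef_rot: [0.993, 0.013, 0.117, 0.012]
contact_force: [-0.2, 0.1, -0.1]
opening: 0.602
finger_force: 0.0
```

```bash
python3 -c "
from h import *
to([.394,-.1128,.183],tilt=-30);to([.4339,-.1117,.1135],tilt=-30)
cv2.imwrite('pics/s3.png',cv2.resize(r.snapshot('scene')[100:310,100:380],None,fx=2.8,fy=2.8))"
```

```text
t 8.575 pos [ 0.4042 -0.1279  0.2537] F [-0.2151  0.0749 -0.1014] open 0.602392269272544 ff 0.0
q [ 0.3269  0.5009 -0.1653  2.3682  0.8962  0.0704 -2.2429]
dpos tool [-0.0259 -0.0172  0.066 ] drot [ 1.5337 16.6246  0.212 ]
t 8.575 pos [ 0.4042 -0.1279  0.2537] F [-0.2151  0.0749 -0.1014] open 0.602392269272544 ff 0.0
q [ 0.3269  0.5009 -0.1653  2.3682  0.8962  0.0704 -2.2429]
dpos tool [-0.0031 -0.0192  0.1429] drot [ 1.5337 16.6246  0.212 ]
```

View pics/s3.png

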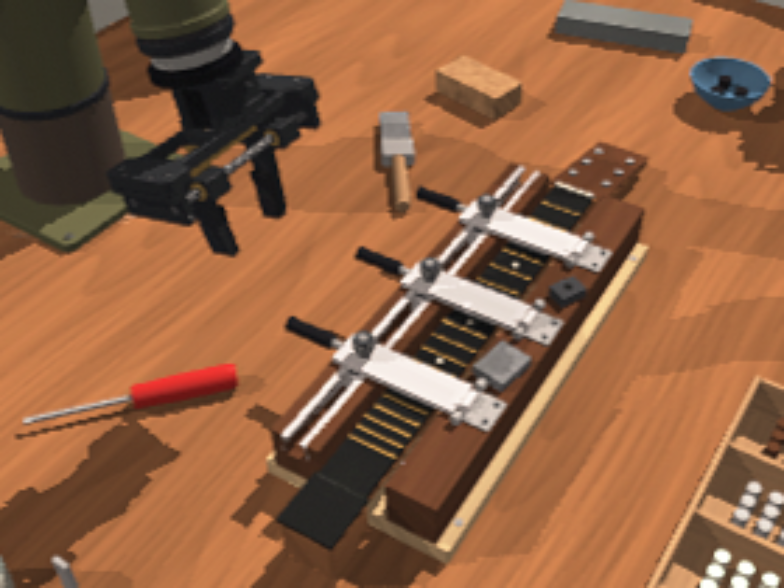

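The picture shows the gripper above and in front of the right handle at about (310,330), with nothing disturbed. Joint 6 is at its lower limit, so it can't tilt further forward. I'll grasp vertically and tilt backward during the lift.

```bash
python3 -c "
from h import *
to([.4564,-.111,.22])"
```

```text
t 8.625 pos [ 0.4042 -0.1279  0.2536] F [ 0.0449 -0.55   -0.5124] open 0.5981983732045194 ff 0.0
q [ 0.3267  0.5011 -0.1653  2.3682  0.8971  0.0703 -2.2438]
dpos tool [ 0.0434 -0.0165  0.0444] drot [  1.5295 -13.3673  -0.1824]
```

Emit:
play_rows --translation '[[0.022, -0.008, 0.0], [0.0214, -0.0085, 0.0], [0, 0, 0], [0, 0, 0], [0, 0, 0.02], [0, 0, 0], [0, 0, 0]]' --delta_rot '[[0, 0, 0], [0, 0, 0], [0.76, -6.7, -0.1], [0.76, -6.7, -0.1], [0, 0, 0], [0, 0, 0], [0, 0, 0]]' --grip '[0.2, 0.2, 0.2, 0.2, 0.2, 0.2, 0.2]'

```text
clock: 9.5
tool_pos: [0.4458, -0.1098, 0.2435]
eef_rot: [1.0, 0.015, -0.0, -0.0]
contact_force: [-0.4, 0.3, 0.9]
opening: 0.599
finger_force: 0.0
```

```bash
python3 -c "
from h import *
to([.4564,-.111,.1195])"
```

```text
t 9.5 pos [ 0.4458 -0.1098  0.2435] F [-0.4162  0.2734  0.9071] open 0.5989372529843805 ff 0.0
q [ 0.5163  0.6335 -0.5913  2.0997  0.6341  0.5905 -2.0688]
dpos tool [0.0106 0.0015 0.124 ] drot [-0.0099  0.0424  0.0789]
```

Emit:
play_rows --translation '[[0.0106, 0.0015, 0], [0, 0, 0.03], [0, 0, 0.04], [0, 0, 0.034], [0, 0, 0.02], [0, 0, 0], [0, 0, 0]]' --delta_rot '[[0, 0, 0], [0, 0, 0], [0, 0, 0], [0, 0, 0], [0, 0, 0], [0, 0, 0], [0, 0, 0]]' --grip '[0.2, 0.2, 0.2, 0.2, 0.2, 0.2, 0.2]'

```text
clock: 10.38
tool_pos: [0.4577, -0.1114, 0.1201]
eef_rot: [1.0, 0.015, 0.001, 0.0]
contact_force: [-0.6, -0.5, 0.3]
opening: 0.598
finger_force: 0.0
```

```bash
python3 -c "
from h import *
to([.4564,-.111,.1195])
cv2.imwrite('pics/s4.png',cv2.resize(r.snapshot('scene')[130:270,150:310],None,fx=4,fy=4,interpolation=cv2.INTER_CUBIC))"
```

```text
t 10.375 pos [ 0.4577 -0.1114  0.1201] F [-0.6071 -0.5414  0.2775] open 0.5984926869422579 ff 0.0
q [ 0.3163  0.8462 -0.2854  2.1509  0.9265  0.2672 -2.3254]
dpos tool [-0.0012 -0.0005  0.0006] drot [ 0.0323 -0.1092  0.0477]
```

View pics/s4.png

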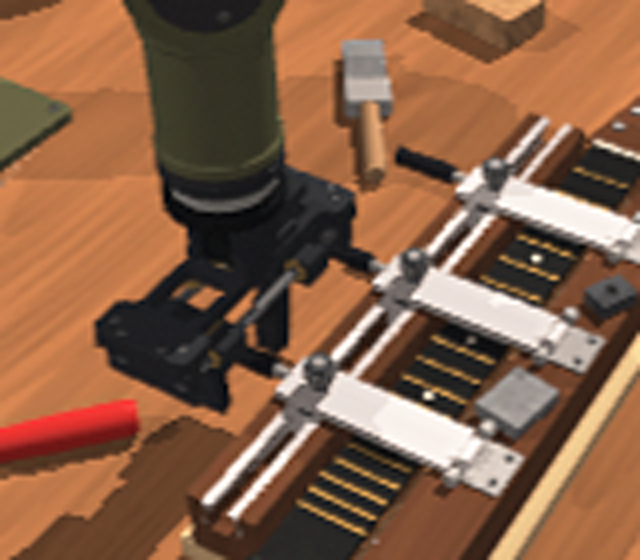

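The handle at about (260,360) is between the fingers, and the middle handle is clear. I'll close the gripper now.

Emit:
play_rows --translation '[[0, 0, 0], [0, 0, 0], [0, 0, 0], [0, 0, 0], [0, 0, 0], [0, 0, 0]]' --delta_rot '[[0, 0, 0], [0, 0, 0], [0, 0, 0], [0, 0, 0], [0, 0, 0], [0, 0, 0]]' --grip '[-1, -1, -1, -1, -1, -1]' --squeeze 15

```text
clock: 11.18
tool_pos: [0.4568, -0.1106, 0.1194]
eef_rot: [1.0, 0.015, 0.0, -0.001]
contact_force: [-0.8, 2.9, 2.9]
opening: 0.156
finger_force: 14.7
```

```bash
python3 - <<'E'
from h import *
s=r.get_state();print(s['opening']*88,s['finger_force'],s['contact_force'],s['tool_pos'])
# lift arc: TCP relative to hinge in cradle xz plane; rotate rigidly about hinge
a=np.radians(1.66);u=np.array([np.cos(a),np.sin(a),0])
h=np.array([.6283,-.1061,.076]);d=s['tool_pos']-h
print('local',d@u,d[2])
for st in (4,5,6):
    # rotation by st deg about hinge, tool frame (x=cradle x, z=-z): shift before turn
    v=np.array([d@u,0,d[2]]);w=R.from_euler('y',st,degrees=True).apply(v)-v
    print(st,'tool trans',w[0],-w[2])
E
```

```text
13.730679201384078 14.652107320725918 [-0.7612  2.8955  2.8841] [ 0.4568 -0.1106  0.1194]
local -0.17154884375899046 0.04343065969645021
4 tool trans 0.0034474540341876136 -0.011860847511305846
5 tool trans 0.004438026546379814 -0.014786200123097129
6 tool trans 0.005479502632333877 -0.017693819315427982
```

Emit:
play_rows --translation '[[0.0034, 0, -0.0119], [0.0034, 0, -0.0119], [0.0034, 0, -0.0119], [0, 0, 0]]' --delta_rot '[[0, -4, 0], [0, -4, 0], [0, -4, 0], [0, 0, 0]]' --grip '[-1, -1, -1, -1]'

```text
clock: 11.68
tool_pos: [0.4698, -0.1102, 0.1541]
eef_rot: [0.994, 0.015, -0.104, 0.001]
contact_force: [-0.1, 4.6, -0.5]
opening: 0.162
finger_force: 15.0
```

```bash
python3 -c "
from h import *
to([.5,-.111,.2],tilt=12)
s=r.get_state();v=np.array(s['tool_pos'])-[.6283,-.1061,.076];print(np.linalg.norm(v[[0,2]]), np.degrees(np.arctan2(v[2],-v[0]))-14.2)"
```

```text
t 11.675 pos [ 0.4698 -0.1102  0.1541] F [-0.1095  4.6364 -0.4741] open 0.16201437497423773 ff 14.956961385905743
q [ 0.4475  0.8695 -0.5589  1.9435  0.6491  0.7511 -2.0778]
dpos tool [ 0.02    0.0016 -0.0512] drot [-0.0911 -0.0311  0.0245]
0.1767325228911498 12.018401717231672
```

Emit:
play_rows --translation '[[0.0034, 0, -0.0119], [0.0034, 0, -0.0119], [0.0034, 0, -0.0119], [0.0034, 0, -0.0119], [0.0034, 0, -0.0119], [0.0034, 0, -0.0119], [0, 0, 0]]' --delta_rot '[[0, -4, 0], [0, -4, 0], [0, -4, 0], [0, -4, 0], [0, -4, 0], [0, -4, 0], [0, 0, 0]]' --grip '[-1, -1, -1, -1, -1, -1, -1]'

```text
clock: 12.55
tool_pos: [0.5146, -0.1088, 0.2114]
eef_rot: [0.951, 0.014, -0.309, 0.005]
contact_force: [-0.5, 5.7, -0.4]
opening: 0.159
finger_force: 14.9
```

```bash
python3 -c "
from h import *
to([.5,-.111,.2],tilt=36)
s=r.get_state();v=np.array(s['tool_pos'])-[.6283,-.1061,.076];print(np.linalg.norm(v[[0,2]]), np.degrees(np.arctan2(v[2],-v[0]))-14.2)"
```

```text
t 12.55 pos [ 0.5146 -0.1088  0.2114] F [-0.4679  5.7238 -0.402 ] open 0.1586563305139673 ff 14.926516972482204
q [ 0.372   0.9831 -0.5775  1.4873  0.4102  1.4591 -1.8696]
dpos tool [-0.0052  0.0018  0.0179] drot [0.0256 0.0146 0.0351]
0.17681188764639022 35.78147102348568
```

Emit:
play_rows --translation '[[0.0034, 0, -0.0119], [0.0034, 0, -0.0119], [0.0034, 0, -0.0119], [0.0034, 0, -0.0119], [0, 0, 0], [0, 0, 0], [0, 0, 0], [0, 0, 0]]' --delta_rot '[[0, -4, 0], [0, -4, 0], [0, -4, 0], [0, -4, 0], [0, 0, 0], [0, 0, 0], [0, 0, 0], [0, 0, 0]]' --grip '[-1, -1, -1, -1, -1, -1, -1, -1]'

```text
clock: 13.55
tool_pos: [0.556, -0.1075, 0.2378]
eef_rot: [0.899, 0.014, -0.437, 0.006]
contact_force: [-0.5, 6.1, 0.1]
opening: 0.158
finger_force: 14.9
```

```bash
python3 -c "
from h import *
to([.5,-.111,.2],tilt=52)
s=r.get_state();v=np.array(s['tool_pos'])-[.6283,-.1061,.076];print(np.linalg.norm(v[[0,2]]), np.degrees(np.arctan2(v[2],-v[0]))-14.2)
cv2.imwrite('pics/s5.png',cv2.resize(r.snapshot('scene')[80:290,130:410],None,fx=2.8,fy=2.8))"
```

```text
t 13.55 pos [ 0.556  -0.1075  0.2378] F [-0.4848  6.0586  0.076 ] open 0.15782728797772452 ff 14.915723875164986
q [ 0.2821  1.118  -0.5244  1.1428  0.3478  1.8984 -1.7975]
dpos tool [-0.0049  0.0018  0.0675] drot [ 0.0126 -0.1485  0.066 ]
0.1771924915675888 51.72558741740923
```

View pics/s5.png

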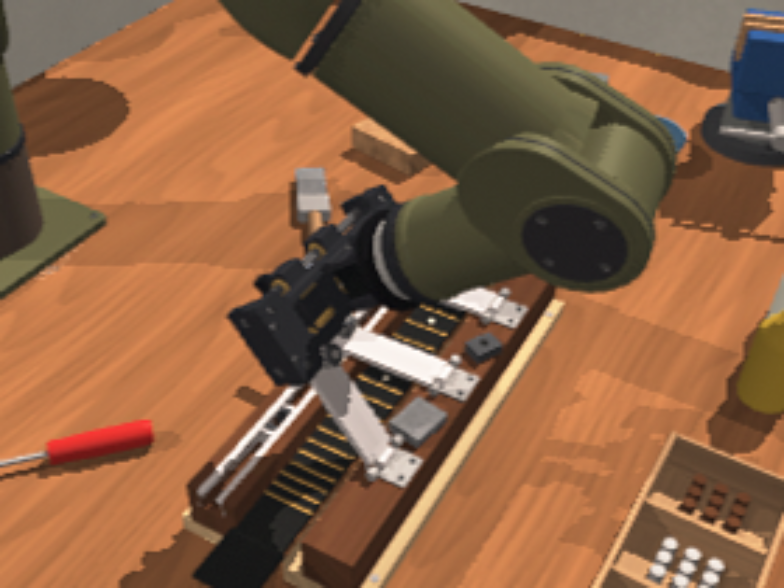

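The right keeper (about (355,420)) is raised about 52° in the gripper. The middle keeper is shut, the visible part of the left one lies flat, and the nut and felt block haven't moved.

```bash
python3 -c "
from plant import r
print(r.finish_job())"
```

```text
the job is handed in; nothing more can be done
None
```

The right bolt was the loose one, giving 6 mm when tapped, so I lifted the right keeper by its handle to about 52° and handed in while still holding it; the middle and left keepers were not lifted.

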